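# Swipe-test a phone's touch glass

### The job

Swipe-test the dark phone in the sprung stand: with the hand pointing straight down, touch the green mark lightly with the fingertips and draw them along the line over every white mark to the red mark without lifting off or straying from the line. Keep the push gentle, so that the sprung phone sinks a little but never near its stop, do not shove or lift the stand, and leave the other things alone. Finish while still holding the fingertips lightly on the red mark.

Things in the scene. Friction and masses are not known exactly. Their poses are not given: they have to be found in the camera images.
- test_stand: loose touch-test stand: grey base 190 x 112 mm (x long), 1.4 kg, on rubber feet; above it an aluminium carrier on four springs holds a dark phone. Origin: centre of its underside, on a 3 mm cutting mat (z = 0.0034); x along the phone from the green end to the red end, z up. Any yaw. Nothing of the stand stands higher than the glass, which is 47 mm above the origin when untouched.
- phone: the dark phone, 150 x 74 x 9 mm, fixed glass up in the carrier; origin at the centre of its underside, axes as the stand's. It sinks with the carrier. The line of marks bows to the phone's +y side: in the stand's frame (x, y) the marks lie at (-52,-14), (-26,6), (0,14), (26,6), (52,-14) mm, joined by straight thin lines.
- phone_carrier (a joint): how far the carrier with the phone is pressed down on its springs, m: 0 untouched, 0.010 at the stop. It starts to sink at about 1 N and takes a further 0.7 N per mm (about 4 N at 4 mm, 7 N at the 8.5 mm limit); it springs back up. 0.5 to 8.5 mm counts as touching lightly; 3 to 5 mm is comfortable.
- mark_1 (a point): green start mark, 13 mm disc painted on the phone's glass; the point is its centre on the glass surface (z about 0.050 untouched, less when pressed). A mark counts as passed when the point midway between the fingertips (hand straight down, fingers best kept shut) comes within 10 mm of its centre while pressing lightly.
- mark_2 (a point): white mark number 2 of the line, 10 mm disc on the glass; its centre on the glass surface
- mark_3 (a point): white mark number 3 of the line, 10 mm disc on the glass; its centre on the glass surface
- mark_4 (a point): white mark number 4 of the line, 10 mm disc on the glass; its centre on the glass surface
- mark_5 (a point): red end mark, 13 mm disc on the glass; its centre on the glass surface
- orange_jar: orange-capped jar, 42 mm wide, 52 mm tall, standing, loose bystander, to be left alone; origin at the centre of its underside
- battery_tester: white battery tester, 100 x 82 x 24 mm, lying, loose bystander, to be left alone; origin at the centre of its underside
- rubber_cup: black suction cup, 41 mm wide, 30 mm tall, loose bystander, to be left alone; origin at the centre of its underside
- green_driver: green screwdriver, 164 x 13 x 12 mm, lying along its x, loose bystander, to be left alone; origin at the centre of its underside

How it is judged:
By the outcome, as a careful person would: the job done as asked, in the order asked, and still so for the second after the job is handed in, while the arm keeps its last pose, push and grip.
It also fails if it takes over 35 s, if anything falls off the work surface, if the arm or the gripper's body presses on something with over 40 N, if the wrist force passes 120 N, or if a joint passes its speed limit or range.

### The arm

A 7-joint arm with a two-finger parallel gripper is mounted at the origin on a cart in front of the work surface, level with it; the furniture and walls round the work are solid. World frame = base frame: x ahead of the robot, y to its left, z up, the work surface at z = 0. Lengths are in m, angles in rad, forces in N, time in s.
With the tool pointing down it reaches from about 0.35 to 0.775 m from the base axis. Payload 3.1 kg.
Tool frame: the origin (TCP) lies at the very end of the fingers, on their centre line; the grasp point (between the pads) lies robot.grip_point_offset behind it (robot.grip_point_offset is the distance from the TCP to the grasp point, in m); z points along the fingers, x is the direction in which the jaws open and shut, and the axes are right-handed (so a half turn about z gives the same grasp; the last joint's range is limited). The gripper opens to 85 mm and grips with 20 to 120 N. Pads are 22 mm wide; open, the fingers measure 114 mm over their backs; the gripper's body (76 mm by 85 mm) begins 54 mm behind the grasp point. The pads swing forward as they close: fully open they stand 13 mm farther back than shut.
Start: joints at [1.061, 0.311, 0.014, 1.512, -0.004, 1.319, -0.027], TCP at [0.248, -0.491, 0.231] pointing down, gripper open.
Joint ranges: [-2.7, 2.7], [-0.3, 1.91], [-1.27, 1.3], [0.12, 2.57], [-1.44, 4.58], [0.2, 2.03], [-3.05, 3.05]. Speed limits (rad/s): [2.79, 2.79, 3.14, 3.14, 3.14, 3.14, 3.14].

### API

Orientations are given as a unit quaternion [w, x, y, z].
In Python, from cell import status, vision, ticket, robot gives the robot as it stands.
- The arm moves only by the tool carry_out, never from a script. Its argument "rows" is a list of rows, each a list of 7 numbers: the closure, from -1 (fully open) to 1 (shut), then the shift along the tool's x, y, z as a fraction of full scale, then the turn, a rotation vector about the tool's x, y, z as a fraction of full scale. In form: [[gripper, dx, dy, dz, ax, ay, az], ...]. A call has exactly 5 rows; each row shifts and turns the pose as measured when the row begins, along the tool's axes as they then stand; what a row does not reach is not made up. Full scale, the value 1, is 0.025 m for a shift and 0.12 rad for a turn. A row lasts 1/10 s, in which the tool goes at most 50 mm and 8.59 degrees, less where a joint would pass 70% of its speed; a pose out of reach is approached as far as the arm can. A call with a number of a shift or a turn outside -1 to 1 is refused whole. A call with a gripper value outside its range is refused whole. The fingers move at their own pace and stop on an object; the grip force is fixed at half the most. Time passes only in rows, so rows that do not move let the fingers close, or fill a call up. It gives the time, the measured TCP pose, the force and the opening at its end, in the units of the state.
- status.get_obs(): the state, without advancing time (a new reading comes with each control period).
- vision.capture(name): name is "scene" or "top" or "wrist"; returns the picture (384x512x3 uint8, red, green, blue); there is no depth.
- vision.get_calibration(name): a dict with "K" (3x3 intrinsics, pixels), "extrinsics" (4x4, takes a point from camera to world coordinates). Camera axes: x right, y down, z forward; pixel columns grow to the right and rows downward; lengths in m; the calibration is good to about 2 mm. A picture is of the moment at which its call begins: read the wrist's pose just before it. get_calibration takes no time and is no camera call; for the wrist camera it gives the pose at the moment of the call.
- ticket.sign_off(): hands the job in, once; it reports no verdict.
The state is a dict: "clock": time; "qpos": joint angles; "qvel": joint speeds; "tau": joint torques, N m; "tool_pos": TCP position; "orientation": TCP orientation; "contact_force": force on the tool from outside, world axes, zero at the start; "torque": the same for the moment, N m; "width": finger opening in m.
Only numpy, scipy, OpenCV 4.12 (cv2) and the standard library are available. Lean on these libraries where they do the work, as an engineer would, in place of code of your own. Each camera call takes 0.05 s, during which the arm holds its last target.

## Working session

There is one attempt and no reset: what is moved stays moved. The work goes in short steps, Python scripts to look and compute and a tool call to move; the robot and the scene stay as the last step left them, time stands still between calls to the robot, and variables do not carry over. Pictures are saved under pics/ and viewed, and the job is handed in when it is done.

Besides the shell and the picture viewer there is one more tool, called after ">>>" as a command line: name --pt "numbers of a row" for each row, then --argument value for the rest. carry_out: Moves the arm, as the interface text tells. Its arguments: {"type":"object","properties":{"rows":{"type":"array"}},"required":["rows"]}

```bash
mkdir -p pics; python3 - <<'E'
from cell import status, vision, ticket, robot
import cv2
o=status.get_obs()
print(o, robot.grip_point_offset)
for n in ("top","scene","wrist"):
    c=vision.get_calibration(n); print(n,c["K"],c["extrinsics"])
for n in ("top","scene"):
    im=vision.capture(n); cv2.imwrite(f"pics/{n}0.png",im[:,:,::-1])
E
```

```text
{'clock': 0.0, 'qpos': array([ 1.06130113,  0.31173991,  0.0139832 ,  1.51306791, -0.00440116,
        1.31918343, -0.02723071]), 'qvel': array([ 0.00079795,  0.00184168,  0.00089026, -0.00055993, -0.00196279,
       -0.0003068 ,  0.0002837 ]), 'tau': array([-9.66298785e-05, -3.79918385e+01,  1.46139753e-01, -2.30594319e+01,
        1.21672457e-02,  1.37309710e-02,  4.31766580e-06]), 'tool_pos': array([ 0.24769171, -0.49025178,  0.23020885]), 'orientation': array([-5.80125557e-04,  8.51752815e-01, -5.23942497e-01, -1.03204434e-03]), 'contact_force': array([-0.67179214,  0.2085735 ,  0.21534643]), 'torque': array([ 0.04405236, -0.01927951,  0.01979676]), 'width': 0.08555609960929958} 0.0187
top [[388.09261336   0.         255.20487552]
 [  0.         388.09261336 195.26298482]
 [  0.           0.           1.        ]] [[-4.23065443e-03 -9.98476651e-01  5.50134431e-02  4.26341700e-01]
 [-9.99817117e-01  3.19747629e-03 -1.88549423e-02 -5.25053748e-04]
 [ 1.86503155e-02 -5.50831508e-02 -9.98307574e-01  1.09453805e+00]
 [ 0.00000000e+00  0.00000000e+00  0.00000000e+00  1.00000000e+00]]
scene [[423.79527869   0.         261.7585675 ]
 [  0.         423.79527869 198.38196652]
 [  0.           0.           1.        ]] [[-0.63486219 -0.4078765   0.6561911  -0.32567414]
 [-0.77251072  0.32046782 -0.54820395  0.65764616]
 [ 0.01331138 -0.85494862 -0.51854187  0.73765811]
 [ 0.          0.          0.          1.        ]]
wrist [[311.60773686   0.         256.22653138]
 [  0.         311.60773686 187.86601286]
 [  0.           0.           1.        ]] [[ 0.45058473 -0.85412528 -0.25969868  0.31371317]
 [-0.89273245 -0.43157679 -0.12949997 -0.45710158]
 [-0.00147073  0.29019215 -0.95696727  0.37233174]
 [ 0.          0.          0.          1.        ]]
```

View pics/top0.png

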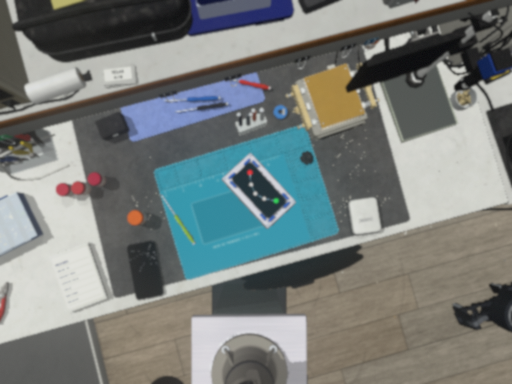

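View pics/scene0.png

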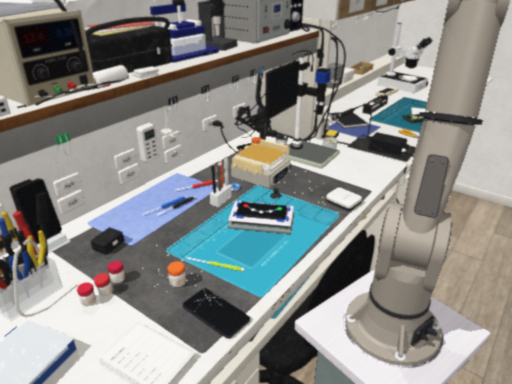

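The top view shows the stand at about (260,190), with the green mark at (276,201) and the red mark at (250,173). The jar is at (135,217), the driver at (180,220), the cup at (306,158) and the tester at (365,215). Next I'll measure the marks.

```bash
cat > h.py <<'E'
import numpy as np, cv2
from cell import status, vision, robot
def px2w(uv,name_or_cal,z):
    c=vision.get_calibration(name_or_cal) if isinstance(name_or_cal,str) else name_or_cal
    K,E=c["K"],c["extrinsics"]; uv=np.atleast_2d(np.array(uv,float))
    d=(np.linalg.inv(K)@np.c_[uv,np.ones(len(uv))].T).T@E[:3,:3].T
    return E[:3,3]+d*((z-E[2,3])/d[:,2])[:,None]
def w2px(P,c):
    K,E=c["K"],c["extrinsics"]; P=np.atleast_2d(P)
    q=(P-E[:3,3])@E[:3,:3]; q=q@K.T; return q[:,:2]/q[:,2:]
M=np.array([(-52,-14),(-26,6),(0,14),(26,6),(52,-14)])/1000.
def blobs(im,mask):
    n,l,s,c=cv2.connectedComponentsWithStats(mask.astype(np.uint8)); return [(s[i,4],c[i].round(2)) for i in range(1,n)]
def fit(W):
    A=M-M.mean(0);B=W[:,:2]-W[:,:2].mean(0)
    yaw=np.arctan2((A[:,0]*B[:,1]-A[:,1]*B[:,0]).sum(),(A*B).sum())
    R=np.array([[np.cos(yaw),-np.sin(yaw)],[np.sin(yaw),np.cos(yaw)]])
    t=W[:,:2].mean(0)-R@M.mean(0); return yaw,t,(M@R.T+t),R
E
python3 - <<'E'
from h import *
im=cv2.imread("pics/top0.png")
x0,y0,x1,y1=215,145,305,235
cv2.imwrite("pics/top0z.png",cv2.resize(im[y0:y1,x0:x1],None,fx=6,fy=6,interpolation=cv2.INTER_CUBIC))
E
```

```text
(no output)
```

View pics/top0z.png

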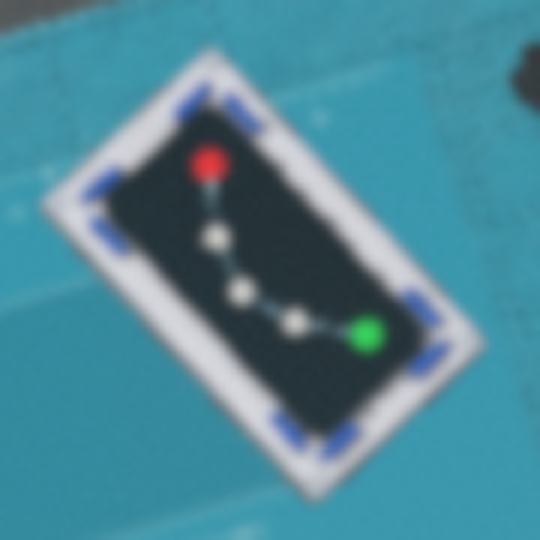

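The zoom shows all five marks: green (367,336), white (294,322), (241,292) and (216,237), and red (210,164), in zoomed pixels. The bow goes to the phone's +y side, as described.

```bash
python3 - <<'E'
from h import *
im=cv2.imread("pics/top0.png").astype(float)
z=np.array([(367,336),(294,322),(241,292),(216,237),(210,164)],float)
uv=(z+.5)/6-.5+[215,145]
# refine: weighted centroid
out=[]
for i,(u,v) in enumerate(uv):
    r=4 if i in(0,4) else 3
    ys,xs=np.mgrid[int(round(v))-r:int(round(v))+r+1,int(round(u))-r:int(round(u))+r+1]
    p=im[ys,xs]
    w={0:p[...,1]-p[...,2],4:p[...,2]-p[...,1]}.get(i,p.min(2)-100)
    if i==0: w=w-40
    w=np.clip(w,0,None); out.append(((w*xs).sum()/w.sum(),(w*ys).sum()/w.sum()))
print(uv.round(2),np.round(out,2))
for q in (uv,out):
    W=px2w(q,"top",0.0504); yaw,t,F,R=fit(W)
    print(W.round(4),yaw,t.round(4),((W[:,:2]-F)*1000).round(1),np.hypot(*F.T).round(3)); print(F.round(4))
# bystanders
for n,u,z in (("jar",(135,217),.052),("cup",(306,158),.03),("tester",(365,215),.024),("driver",(180,220),.01)):
    print(n,px2w(u,"top",z).round(3))
o=status.get_obs(); from scipy.spatial.transform import Rotation as Ro
q=o['orientation']; print(Ro.from_quat(q[[1,2,3,0]]).as_matrix().round(4))
E
```

```text
[[275.75 200.58]
 [263.58 198.25]
 [254.75 193.25]
 [250.58 184.08]
 [249.58 171.92]] [[275.66 200.3 ]
 [263.76 198.2 ]
 [254.82 193.09]
 [250.65 184.11]
 [249.42 171.88]]
[[ 0.4693 -0.0756  0.0504]
 [ 0.4757 -0.0428  0.0504]
 [ 0.4893 -0.019   0.0504]
 [ 0.5141 -0.0079  0.0504]
 [ 0.5471 -0.0053  0.0504]] 0.7341140396599819 [ 0.4989 -0.0298] [[-0.3 -0.5]
 [ 0.2 -0. ]
 [-0.2  0.4]
 [-0.   0.1]
 [ 0.3  0.1]] [0.476 0.477 0.49  0.514 0.547]
[[ 0.4696 -0.0751]
 [ 0.4755 -0.0428]
 [ 0.4895 -0.0194]
 [ 0.5142 -0.008 ]
 [ 0.5469 -0.0054]]
[[ 0.4701 -0.0753  0.0504]
 [ 0.4759 -0.0433  0.0504]
 [ 0.4897 -0.0192  0.0504]
 [ 0.5141 -0.0081  0.0504]
 [ 0.5472 -0.0049  0.0504]] 0.7412454371161072 [ 0.4991 -0.0299] [[-0.1 -0. ]
 [-0.  -0.3]
 [ 0.1  0.3]
 [-0.2 -0.2]
 [ 0.3  0.2]] [0.476 0.478 0.49  0.514 0.547]
[[ 0.4702 -0.0753]
 [ 0.4759 -0.043 ]
 [ 0.4897 -0.0195]
 [ 0.5143 -0.0079]
 [ 0.5469 -0.0051]]
jar [[0.427 0.301 0.052]]
cup [[ 0.588 -0.162  0.03 ]]
tester [[ 0.43  -0.325  0.024]]
driver [[0.418 0.188 0.01 ]]
[[ 4.510e-01 -8.925e-01 -1.000e-03]
 [-8.925e-01 -4.510e-01  1.900e-03]
 [-2.100e-03  1.000e-04 -1.000e+00]]
```

>>> carry_out --pt "1 -0.7 -1 0 0 0 0" --pt "1 -0.7 -1 0 0 0 0" --pt "1 -0.7 -1 0 0 0 0" --pt "1 -0.7 -1 0 0 0 0" --pt "1 -0.7 -1 0 0 0 0"

```text
clock: 0.6
tool_pos: [0.3167, -0.3554, 0.2266]
orientation: [0.0, 0.848, -0.529, -0.004]
contact_force: [-0.6, 0.6, 0.4]
width: 0.0121
```

>>> carry_out --pt "1 -0.7 -1 0 0 0 0" --pt "1 -0.7 -1 0 0 0 0" --pt "1 -0.7 -1 0 0 0 0" --pt "1 -0.7 -1 0 0 0 0" --pt "1 -0.7 -1 0.2 0 0 0"

```text
clock: 1.1
tool_pos: [0.3915, -0.2151, 0.22]
orientation: [0.0, 0.848, -0.53, -0.006]
contact_force: [0.2, -0.5, -0.1]
width: 0.0001
```

```bash
cat >> h.py <<'E'
from scipy.spatial.transform import Rotation as Ro
def state(target=None):
    o=status.get_obs(); q=o['orientation']; R=Ro.from_quat(q[[1,2,3,0]])
    # rotation needed (tool axes) to point straight down with same yaw
    Rm=R.as_matrix(); z=Rm[:,2]; v=np.cross(z,[0,0,-1.]); 
    print("t",round(o['clock'],2),"pos",o['tool_pos'].round(4),"F",o['contact_force'].round(2),"w",round(o['width'],4),"yawx",np.degrees(np.arctan2(Rm[1,0],Rm[0,0])).round(2))
    print("tilt fix (tool, frac)",(Rm.T@v/0.12).round(3))
    if target is not None:
        d=np.array(target)-o['tool_pos']; print("shift frac",(Rm.T@d/0.025).round(3), "d",d.round(4))
    return o,Rm
E
python3 - <<'E'
from h import *
state([0.4702,-0.0753,0.12])
E
```

```text
t 1.1 pos [ 0.3915 -0.2151  0.22  ] F [ 0.22 -0.46 -0.07] w 0.0001 yawx -63.98
tilt fix (tool, frac) [ 0.054  0.08  -0.   ]
shift frac [-3.607 -5.307  4.001] d [ 0.0787  0.1398 -0.1   ]
```

>>> carry_out --pt "1 -0.7 -1 0.7 0.05 0.08 0" --pt "1 -0.7 -1 0.7 0 0 0" --pt "1 -0.7 -1 0.7 0 0 0" --pt "1 -0.7 -1 0.7 0 0 0" --pt "1 -0.7 -1 0.7 0 0 0"

```text
clock: 1.6
tool_pos: [0.4681, -0.0765, 0.1304]
orientation: [0.0, 0.848, -0.53, 0.002]
contact_force: [-0.2, -0.0, -0.3]
width: -0.0
```

```bash
python3 - <<'E'
from h import *
state([0.4702,-0.0753,0.08])
im=vision.capture("wrist"); c=vision.get_calibration("wrist"); cv2.imwrite("pics/w1.png",im[:,:,::-1])
print(w2px([[0.4702,-0.0753,.0504],[.4759,-.043,.0504],[.4897,-.0195,.0504],[.5143,-.0079,.0504],[.5469,-.0051,.0504]],c).round(1))
np.savez("w1.npz",K=c["K"],extrinsics=c["extrinsics"])
state()
E
```

```text
t 1.6 pos [ 0.4681 -0.0765  0.1304] F [-0.15 -0.02 -0.32] w -0.0 yawx -64.03
tilt fix (tool, frac) [-0.015 -0.033 -0.   ]
shift frac [-0.014 -0.091  2.017] d [ 0.0021  0.0012 -0.0504]
[[264.9 199.2]
 [228.8 173.8]
 [206.8 142.4]
 [205.8 102.5]
 [222.   54.1]]
t 1.65 pos [ 0.4686 -0.0691  0.1278] F [ 1.81  3.9  -1.37] w -0.0 yawx -63.56
tilt fix (tool, frac) [-0.022  0.026 -0.   ]
```

View pics/w1.png

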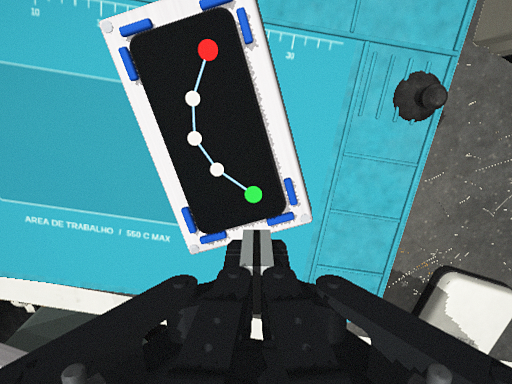

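The wrist picture shows the green mark at (253,194), whites at (217,170), (194,138) and (193,99), and red at (208,50). The arm was still coasting when it was taken, so I'll settle and measure again.

>>> carry_out --pt "1 0 0 0.6 0 0 0" --pt "1 0 0 0.6 0 0 0" --pt "1 0 0 0.3 0 0 0" --pt "1 0 0 0 0 0 0" --pt "1 0 0 0 0 0 0"

```text
clock: 2.15
tool_pos: [0.4672, -0.0655, 0.0869]
orientation: [-0.002, 0.852, -0.524, -0.004]
contact_force: [-0.6, -0.5, 0.9]
width: -0.0001
```

```bash
cat > meas.py <<'E'
from h import *
import sys
def meas(tag,z=0.0504):
    o,_=state()
    c=vision.get_calibration("wrist"); im=vision.capture("wrist").astype(int); cv2.imwrite(f"pics/{tag}.png",im[:,:,::-1])
    r,g,b=im[...,0],im[...,1],im[...,2]
    yy,xx=np.mgrid[0:384,0:512]
    for nm,m in (("red",(r>180)&(g<110)&(b<110)),("green",(g>150)&(r<100)&(b<130)),("white",(im.min(2)>200))):
        for a,ct in blobs(im,m):
            if 40<a<900: print(nm,a,ct,px2w(ct,c,z)[0].round(4))
    o2,_=state(); return c
meas(sys.argv[1], float(sys.argv[2]) if len(sys.argv)>2 else 0.0504)
E
python3 meas.py w2
```

```text
t 2.15 pos [ 0.4672 -0.0655  0.0869] F [-0.55 -0.49  0.93] w -0.0001 yawx -63.15
tilt fix (tool, frac) [0.008 0.064 0.   ]
red 538 [218.99  45.48] [ 0.5457 -0.0035  0.0504]
green 324 [269.9  221.55] [ 0.4691 -0.0737  0.0504]
white 52 [254.29   5.06] [ 0.5709 -0.0117  0.0504]
white 296 [200.05 101.52] [ 0.5151 -0.0061  0.0504]
white 227 [200.   153.82] [ 0.4883 -0.0179  0.0504]
white 207 [226.49 191.44] [ 0.4746 -0.0414  0.0504]
white 72 [148.32 336.89] [ 0.3526 -0.0381  0.0504]
t 2.2 pos [ 0.4673 -0.0656  0.087 ] F [0.43 0.83 0.2 ] w 0.0 yawx -63.17
tilt fix (tool, frac) [ 0.007  0.062 -0.   ][ WARN:0@0.458] global loadsave.cpp:1063 imwrite_ Unsupported depth image for selected encoder is fallbacked to CV_8U.
```

View pics/w2.png

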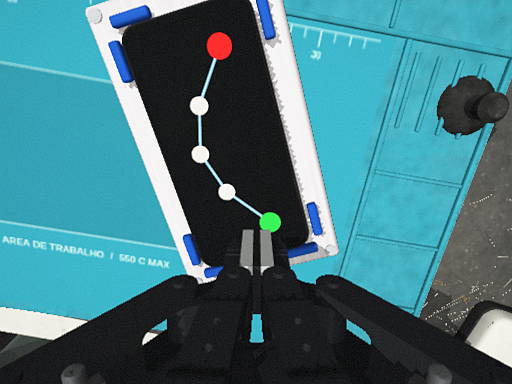

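The wrist and top views agree to about 1.7 mm, so I'll use their mean. Next I'll centre over the green mark and come down close.

```bash
cat >> h.py <<'E'
G=np.array([[.4697,-.0745],[.4753,-.0422],[.489,-.0187],[.5145,-.0070],[.5463,-.0043]])
def along(pos):
    # nearest segment, lateral error mm, arc length
    best=None;s0=0
    for i in range(4):
        a,b=G[i],G[i+1];L=np.hypot(*(b-a));u=(b-a)/L;t=np.clip((pos[:2]-a)@u,0,L);p=a+u*t;d=np.hypot(*(pos[:2]-p))
        if best is None or d<best[0]: best=(d,i,s0+t,(pos[:2]-a)@np.array([-u[1],u[0]]))
        s0+=L
    print("off-line mm",round(best[0]*1e3,1),"seg",best[1]+1,"s mm",round(best[2]*1e3,1),"lat(left+)",round(best[3]*1e3,1))
def tofrac(Rm,dw): return (Rm.T@np.array(dw)/0.025).round(3)
E
python3 - <<'E'
from h import *
o,Rm=state([.4697,-.0745,.060]); along(o['tool_pos'])
E
```

```text
t 2.2 pos [ 0.4673 -0.0656  0.087 ] F [0.43 0.83 0.2 ] w 0.0 yawx -63.17
tilt fix (tool, frac) [ 0.007  0.062 -0.   ]
shift frac [0.369 0.072 1.077] d [ 0.0024 -0.0089 -0.027 ]
off-line mm 3.9 seg 1 s mm 8.3 lat(left+) 3.9
```

>>> carry_out --pt "1 0.2 0.04 0.3 0 0.06 0" --pt "1 0.15 0.03 0.3 0 0 0" --pt "1 0.05 0 0.3 0 0 0" --pt "1 0 0 0.1 0 0 0" --pt "1 0 0 0 0 0 0"

```text
clock: 2.7
tool_pos: [0.4717, -0.0779, 0.0614]
orientation: [0.0, 0.851, -0.525, 0.002]
contact_force: [-0.6, 0.4, 0.5]
width: -0.0001
```

```bash
python3 - <<'E'
from h import *
o,Rm=state([.4697,-.0745,.050]); along(o['tool_pos'])
E
```

```text
t 2.7 pos [ 0.4717 -0.0779  0.0614] F [-0.62  0.42  0.47] w -0.0001 yawx -63.31
tilt fix (tool, frac) [-0.013 -0.026  0.   ]
shift frac [-0.157  0.011  0.456] d [-0.002   0.0034 -0.0114]
off-line mm 3.9 seg 1 s mm 0.0 lat(left+) -2.5
```

>>> carry_out --pt "1 -0.1 0 0.12 0 -0.02 0" --pt "1 -0.03 0 0.1 0 0 0" --pt "1 0 0 0.1 0 0 0" --pt "1 0 0 0.05 0 0 0" --pt "1 0 0 0 0 0 0"

```text
clock: 3.2
tool_pos: [0.4703, -0.0741, 0.0515]
orientation: [-0.001, 0.851, -0.524, 0.001]
contact_force: [-0.8, 0.4, 0.5]
width: -0.0006
```

```bash
python3 - <<'E'
from h import *
o,Rm=state([.4697,-.0745,.0465]); along(o['tool_pos'])
E
```

```text
t 3.2 pos [ 0.4703 -0.0741  0.0515] F [-0.83  0.35  0.51] w -0.0006 yawx -63.26
tilt fix (tool, frac) [-0.016 -0.003  0.   ]
shift frac [0.004 0.028 0.201] d [-0.0006 -0.0004 -0.005 ]
off-line mm 0.5 seg 1 s mm 0.5 lat(left+) -0.5
```

>>> carry_out --pt "1 0 0 0.06 0 0 0" --pt "1 0 0 0.06 0 0 0" --pt "1 0 0 0.06 0 0 0" --pt "1 0 0 0.03 0 0 0" --pt "1 0 0 0 0 0 0"

```text
clock: 3.7
tool_pos: [0.4706, -0.0741, 0.0469]
orientation: [-0.001, 0.851, -0.524, 0.001]
contact_force: [-0.5, -0.5, 3.6]
width: 0.0
```

```bash
python3 - <<'E'
from h import *
o,Rm=state([.4697,-.0745,.0465]); along(o['tool_pos'])
E
```

```text
t 3.7 pos [ 0.4706 -0.0741  0.0469] F [-0.54 -0.5   3.61] w 0.0 yawx -63.25
tilt fix (tool, frac) [-0.019 -0.009  0.   ]
shift frac [-0.002  0.039  0.018] d [-0.0009 -0.0004 -0.0004]
off-line mm 0.8 seg 1 s mm 0.5 lat(left+) -0.8
```

Contact is good: 3.6 N and about 3.5 mm of sink, in agreement with the spring figures. I'll begin drawing.

```bash
cat > nxt.py <<'E'
from h import *
import sys
o,Rm=state(); along(o['tool_pos'])
for i in range(5):
    d=np.r_[G[i]-o['tool_pos'][:2],0.0464-o['tool_pos'][2]]
    print("mark",i+1,"frac",(Rm.T@d/.025).round(3),"mm",(d*1e3).round(1))
E
python3 nxt.py
```

```text
t 3.7 pos [ 0.4706 -0.0741  0.0469] F [-0.54 -0.5   3.61] w 0.0 yawx -63.25
tilt fix (tool, frac) [-0.019 -0.009  0.   ]
off-line mm 0.8 seg 1 s mm 0.5 lat(left+) -0.8
mark 1 frac [-0.002  0.039  0.022] mm [-0.9 -0.4 -0.5]
mark 2 frac [-1.055 -0.743  0.022] mm [ 4.7 31.9 -0.5]
mark 3 frac [-1.648 -1.655  0.024] mm [18.4 55.4 -0.5]
mark 4 frac [-1.607 -2.777  0.026] mm [43.9 67.1 -0.5]
mark 5 frac [-1.131 -3.961  0.03 ] mm [75.7 69.8 -0.5]
```

>>> carry_out --pt "1 -0.08 -0.05 0.01 0 0 0" --pt "1 -0.11 -0.075 0 0 0 0" --pt "1 -0.11 -0.075 0 0 0 0" --pt "1 -0.11 -0.075 0 0 0 0" --pt "1 -0.11 -0.075 0 0 0 0"

```text
clock: 4.2
tool_pos: [0.4742, -0.0607, 0.0476]
orientation: [0.0, 0.851, -0.525, 0.003]
contact_force: [-0.7, -1.3, 2.0]
width: 0.0003
```

```bash
python3 nxt.py
```

```text
t 4.2 pos [ 0.4742 -0.0607  0.0476] F [-0.69 -1.28  1.98] w 0.0003 yawx -63.4
tilt fix (tool, frac) [-0.029 -0.05   0.   ]
off-line mm 2.1 seg 1 s mm 14.4 lat(left+) -2.1
mark 1 frac [0.414 0.408 0.048] mm [ -4.5 -13.8  -1.2]
mark 2 frac [-0.641 -0.371  0.045] mm [ 1.1 18.5 -1.2]
mark 3 frac [-1.236 -1.282  0.044] mm [14.8 42.  -1.2]
mark 4 frac [-1.198 -2.403  0.049] mm [40.3 53.7 -1.2]
mark 5 frac [-0.725 -3.589  0.055] mm [72.1 56.4 -1.2]
```

>>> carry_out --pt "1 -0.14 -0.05 0.03 -0.02 -0.03 0" --pt "1 -0.14 -0.06 0.02 0 -0.02 0" --pt "1 -0.13 -0.065 0.01 0 -0.01 0" --pt "1 -0.12 -0.065 0.005 0 -0.01 0" --pt "1 -0.1 -0.06 0.005 0 0 0"

```text
clock: 4.7
tool_pos: [0.475, -0.042, 0.0463]
orientation: [-0.001, 0.851, -0.525, 0.0]
contact_force: [-0.0, -1.3, 3.3]
width: -0.0002
```

```bash
python3 nxt.py
```

```text
t 4.7 pos [ 0.475  -0.042   0.0463] F [-0.   -1.34  3.29] w -0.0002 yawx -63.37
tilt fix (tool, frac) [-0.022  0.01   0.   ]
off-line mm 0.3 seg 2 s mm 32.9 lat(left+) 0.3
mark 1 frac [ 1.067  0.774 -0.008] mm [ -5.3 -32.5   0.1]
mark 2 frac [ 0.013 -0.005 -0.005] mm [ 0.3 -0.2  0.1]
mark 3 frac [-0.582 -0.916 -0.002] mm [14.  23.3  0.1]
mark 4 frac [-5.430e-01 -2.038e+00  1.000e-03] mm [39.5 35.   0.1]
mark 5 frac [-6.900e-02 -3.223e+00  3.000e-03] mm [71.3 37.7  0.1]
```

>>> carry_out --pt "1 -0.03 -0.1 0.005 -0.01 0 0" --pt "1 -0.07 -0.12 0.01 0 0 0" --pt "1 -0.08 -0.12 0.01 0 0 0" --pt "1 -0.08 -0.12 0.01 0 0 0" --pt "1 -0.08 -0.12 0.01 0 0 0"

```text
clock: 5.2
tool_pos: [0.4829, -0.0275, 0.0447]
orientation: [0.001, 0.851, -0.526, -0.002]
contact_force: [-1.7, -2.3, 5.3]
width: -0.0002
```

```bash
python3 nxt.py
```

```text
t 5.2 pos [ 0.4829 -0.0275  0.0447] F [-1.74 -2.33  5.33] w -0.0002 yawx -63.42
tilt fix (tool, frac) [0.025 0.017 0.   ]
off-line mm 0.9 seg 2 s mm 49.3 lat(left+) 0.9
mark 1 frac [ 1.444  1.312 -0.067] mm [-13.2 -47.    1.7]
mark 2 frac [ 0.389  0.533 -0.067] mm [ -7.6 -14.7   1.7]
mark 3 frac [-0.206 -0.377 -0.069] mm [6.1 8.8 1.7]
mark 4 frac [-0.169 -1.499 -0.072] mm [31.6 20.5  1.7]
mark 5 frac [ 0.304 -2.685 -0.077] mm [63.4 23.2  1.7]
```

>>> carry_out --pt "1 -0.07 -0.1 -0.03 0.02 0.01 0" --pt "1 -0.07 -0.12 -0.02 0 0 0" --pt "1 -0.05 -0.12 -0.01 0 0 0" --pt "1 0 -0.12 0 0 0 0" --pt "1 0 -0.13 0 0 0 0"

```text
clock: 5.7
tool_pos: [0.4932, -0.0144, 0.0457]
orientation: [0.0, 0.851, -0.525, -0.002]
contact_force: [-1.4, -1.8, 4.9]
width: -0.0
```

```bash
python3 nxt.py
```

```text
t 5.7 pos [ 0.4932 -0.0144  0.0457] F [-1.36 -1.76  4.95] w -0.0 yawx -63.36
tilt fix (tool, frac) [ 0.023  0.027 -0.   ]
off-line mm 2.2 seg 3 s mm 65.6 lat(left+) 2.2
mark 1 frac [ 1.727  1.92  -0.027] mm [-23.5 -60.1   0.7]
mark 2 frac [ 0.673  1.14  -0.026] mm [-17.9 -27.8   0.7]
mark 3 frac [ 0.078  0.229 -0.026] mm [-4.2 -4.3  0.7]
mark 4 frac [ 0.117 -0.893 -0.03 ] mm [21.3  7.4  0.7]
mark 5 frac [ 0.591 -2.078 -0.034] mm [53.1 10.1  0.7]
```

>>> carry_out --pt "1 0.06 -0.1 -0.01 0.02 0.02 0" --pt "1 0.05 -0.12 -0.005 0 0.01 0" --pt "1 0.03 -0.12 0 0 0 0" --pt "1 0.02 -0.12 0 0 0 0" --pt "1 0.02 -0.12 0 0 0 0"

```text
clock: 6.2
tool_pos: [0.5074, -0.0099, 0.0453]
orientation: [0.001, 0.851, -0.525, -0.002]
contact_force: [-2.4, -0.2, 4.5]
width: -0.0001
```

```bash
python3 nxt.py
```

```text
t 6.2 pos [ 0.5074 -0.0099  0.0453] F [-2.4  -0.2   4.47] w -0.0001 yawx -63.3
tilt fix (tool, frac) [ 0.027  0.027 -0.   ]
off-line mm 0.3 seg 3 s mm 80.4 lat(left+) 0.3
mark 1 frac [ 1.63  2.51 -0.04] mm [-37.7 -64.6   1.1]
mark 2 frac [ 0.576  1.729 -0.039] mm [-32.1 -32.3   1.1]
mark 3 frac [-0.018  0.817 -0.041] mm [-18.4  -8.8   1.1]
mark 4 frac [ 0.023 -0.304 -0.044] mm [7.1 2.9 1.1]
mark 5 frac [ 0.498 -1.489 -0.05 ] mm [38.9  5.6  1.1]
```

>>> carry_out --pt "1 0.02 -0.11 -0.02 0.02 0.02 0" --pt "1 0.02 -0.11 -0.015 0 0.01 0" --pt "1 0.05 -0.11 -0.005 0 0 0" --pt "1 0.06 -0.11 0 0 0 0" --pt "1 0.05 -0.11 0 0 0 0"

```text
clock: 6.7
tool_pos: [0.5235, -0.0069, 0.0463]
orientation: [-0.0, 0.851, -0.525, -0.0]
contact_force: [-2.6, 0.1, 3.3]
width: 0.0003
```

```bash
python3 nxt.py
```

```text
t 6.7 pos [ 0.5235 -0.0069  0.0463] F [-2.59  0.11  3.32] w 0.0003 yawx -63.27
tilt fix (tool, frac) [-0.003  0.003 -0.   ]
off-line mm 0.7 seg 4 s mm 97.0 lat(left+) -0.7
mark 1 frac [ 1.448  3.137 -0.004] mm [-53.8 -67.6   0.1]
mark 2 frac [ 0.395  2.356 -0.004] mm [-48.2 -35.3   0.1]
mark 3 frac [-0.198  1.444 -0.003] mm [-34.5 -11.8   0.1]
mark 4 frac [-0.158  0.322 -0.003] mm [-9.  -0.1  0.1]
mark 5 frac [ 0.318 -0.862 -0.003] mm [22.8  2.6  0.1]
```

>>> carry_out --pt "1 0.02 -0.11 0 0 0 0" --pt "1 0.03 -0.11 0 0 0 0" --pt "1 0.04 -0.11 0 0 0 0" --pt "1 0.05 -0.1 0 0 0 0" --pt "1 0.04 -0.08 0 0 0 0"

```text
clock: 7.2
tool_pos: [0.5383, -0.0048, 0.0463]
orientation: [-0.0, 0.851, -0.525, -0.0]
contact_force: [-2.7, 0.0, 3.2]
width: 0.0001
```

```bash
python3 nxt.py
```

```text
t 7.2 pos [ 0.5383 -0.0048  0.0463] F [-2.71  0.03  3.18] w 0.0001 yawx -63.27
tilt fix (tool, frac) [-0.006  0.005  0.   ]
off-line mm 0.2 seg 4 s mm 112.0 lat(left+) 0.2
mark 1 frac [ 1.255  3.705 -0.007] mm [-68.6 -69.7   0.1]
mark 2 frac [ 0.202  2.924 -0.006] mm [-63.  -37.4   0.1]
mark 3 frac [-0.391  2.012 -0.005] mm [-49.3 -13.9   0.1]
mark 4 frac [-0.35   0.89  -0.004] mm [-23.8  -2.2   0.1]
mark 5 frac [ 0.125 -0.294 -0.004] mm [8.  0.5 0.1]
```

>>> carry_out --pt "1 0.04 -0.09 0 0 0 0" --pt "1 0.03 -0.07 0 0 0 0" --pt "1 0.02 -0.05 0 0 0 0" --pt "1 0 -0.01 0 0 0 0" --pt "1 0 0 0 0 0 0"

```text
clock: 7.7
tool_pos: [0.5451, -0.0043, 0.0463]
orientation: [-0.001, 0.851, -0.525, -0.0]
contact_force: [-2.2, 0.5, 3.1]
width: 0.0002
```

```bash
python3 nxt.py; python3 meas.py w3 0.0463 2>/dev/null
```

```text
t 7.7 pos [ 0.5451 -0.0043  0.0463] F [-2.15  0.48  3.12] w 0.0002 yawx -63.27
tilt fix (tool, frac) [-0.007  0.006 -0.   ]
off-line mm 0.1 seg 4 s mm 118.7 lat(left+) 0.1
mark 1 frac [ 1.153  3.957 -0.008] mm [-75.4 -70.2   0.1]
mark 2 frac [ 0.1    3.176 -0.007] mm [-69.8 -37.9   0.1]
mark 3 frac [-0.493  2.263 -0.006] mm [-56.1 -14.4   0.1]
mark 4 frac [-0.453  1.142 -0.005] mm [-30.6  -2.7   0.1]
mark 5 frac [ 0.023 -0.043 -0.004] mm [ 1.2 -0.   0.1]
t 7.7 pos [ 0.5451 -0.0043  0.0463] F [-2.15  0.48  3.12] w 0.0002 yawx -63.27
tilt fix (tool, frac) [-0.007  0.006 -0.   ]
t 7.75 pos [ 0.5451 -0.0043  0.0463] F [-1.23 -0.25  3.1 ] w 0.0003 yawx -63.28
tilt fix (tool, frac) [-0.007  0.006  0.   ]
```

View pics/w3.png

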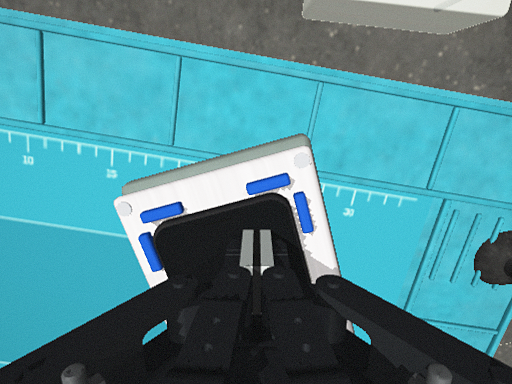

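The wrist picture shows the fingertips at (257,235) covering the red mark on the glass. I'll check in the top view that the stand hasn't shifted.

```bash
python3 - <<'E'
from h import *
im=vision.capture("top"); cv2.imwrite("pics/top1.png",im[:,:,::-1])
a=cv2.imread("pics/top0.png");b=cv2.imread("pics/top1.png")
f=lambda i:cv2.resize(i[145:235,215:305],None,fx=4,fy=4,interpolation=cv2.INTER_CUBIC)
cv2.imwrite("pics/cmp.png",np.hstack([f(a),f(b)]))
c=vision.get_calibration("wrist"); yaw=.7377; t=np.array([.4986,-.0291])
R=np.array([[np.cos(yaw),-np.sin(yaw)],[np.sin(yaw),np.cos(yaw)]])
# base far-end corners predicted (x=+95,y=+-56), phone end
for z,P in ((.0463,[(75,37),(75,-37)]),(.0463,[(52,-14)])):
    Q=np.array(P)/1e3@R.T+t; print(w2px(np.c_[Q,np.full(len(Q),z)],c).round(1))
state()
E
```

```text
[[146.6 228.6]
 [291.5 190.4]]
[[258.  244.1]]
t 7.8 pos [ 0.5451 -0.0043  0.0463] F [-2.2   0.4   2.64] w -0.0002 yawx -63.27
tilt fix (tool, frac) [-0.008  0.005 -0.   ]
```

View pics/cmp.png

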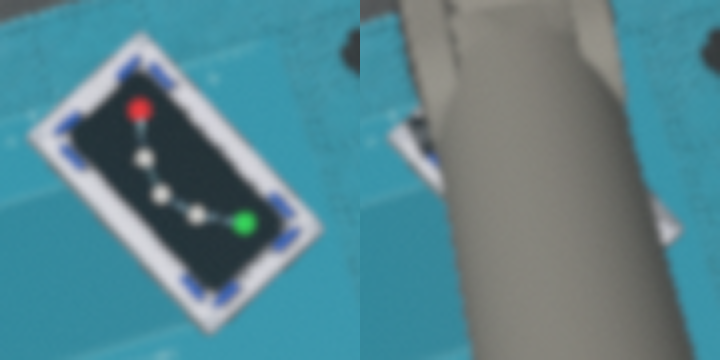

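```bash
python3 - <<'E'
from cell import ticket
print(ticket.sign_off())
E
```

```text
the job is handed in; nothing more can be done
None
```

I did the swipe in one stroke without lifting off, and handed the job in at 7.8 s with the shut fingertips still pressing lightly on the red mark.

- **Line:** I checked the position after every half second of drawing. It was never more than 2.2 mm off the line, and the fingers passed over or close by every white mark.
- **Push:** From the green mark to the red, the vertical force read 2.0 to 5.3 N. By fingertip height the phone sank about 3 to 6 mm, well short of the 8.5 mm limit.
- **Finish:** The fingertips ended about 1.2 mm from the red mark's centre, pressing with about 3 N (about 4 mm of sink). The hand was straight down to within about 0.1°.
- **Stand:** The two stand corners still visible in the last top view match their starting places to within about a pixel. The arm hid the rest of the stand.
- **Bystanders:** I did not check each one separately at the end, but the hand's path kept well clear of them.
- **Disagreement:** The top and wrist cameras differed by about 2 mm on where the marks lie, so I aimed for their mean. The true distance from the line could therefore be about 1 mm more or less than the figures above.

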